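Clear the mixing can and park the stirring rod in the slanted tube

ROBOT

A 6-joint arm with a two-finger parallel gripper is mounted at the origin on the work surface. World frame = base frame: x ahead of the robot, y to its left, z up, the work surface at z = 0. Lengths are in m, angles in degrees, forces in N, time in s.
With the tool pointing down it reaches from about 0.4 to 0.825 m from the base axis. Payload 7 kg.
Tool frame: the origin (TCP) lies at the centre of the arm's flange, where the gripper is bolted on; the fingertips stand 178 mm ahead of it and the grasp point (between the pads) lies 159 mm ahead of it (r.tips_ahead is the z of the fingertips in the tool frame, in m); z points along the fingers, y is the line along which they close (so a half turn about z gives the same grasp; the last joint's range is limited). The gripper opens to 88 mm and grips with 3 to 60 N. Pads are 19 mm wide; open, the fingers measure 130 mm over their backs; the gripper's body (78 mm by 193 mm) begins 47 mm behind the grasp point.
Start: joints at [88.127, 20.546, 0.682, 0, -70.136, -16.507], TCP at [0.213, 0.641, 0.405] pointing down, gripper open.
Joint ranges: [-176.03, 176.03], [-82.01, 121.73], [-58.28, 71.71], [-173.87, 95.51], [-174.79, -0.11], [-173.66, 173.66]. Speed limits (degrees/s): [136.94, 136.94, 172.46, 180, 180, 180].

INTERFACE

Orientations are given as [roll, pitch, yaw] about the fixed x, y, z axes, in that order (R = Rz(yaw) Ry(pitch) Rx(roll)).
In Python, from plant import r gives the robot as it stands. The module is installed in compiled form; this text tells all that it offers.
- The arm moves only by the shell command python3 -m pendant 'ROWS' [FORCE]. ROWS is JSON, a list that holds one entry, the list of rows, each a list of 7 numbers: the shift along the tool's x, y, z in m, then the turn, a rotation vector about the tool's x, y, z in degrees, then the gripper command: -1 is shut, 1 is fully open, values between are in proportion. A call has 1 to 5 rows; each row is the pose to reach, as a shift and turn from the pose commanded when the call began, along the tool's axes at that moment; what a row does not reach only later rows make up. A row lasts 1/10 s, in which the tool goes at most 50 mm and 8.59 degrees, less where a joint would pass 70% of its speed; a pose out of reach is approached as far as the arm can. A call with a gripper value outside its range is refused whole. The fingers move at their own pace and stop on an object; FORCE is the grip in N (left out, the last holds). Time passes only in rows, so rows that repeat a pose let the fingers close. It gives the time, the measured TCP pose, the force, the opening and the grip force at its end, in the units of the state.
- r.get_state(): the state, without advancing time (a new reading comes with each control period).
- r.capture(name): name is "scene" or "top" or "wrist"; returns the picture (480x640x3 uint8, red, green, blue); there is no depth.
- r.camera_params(name): a dict with "fx", "fy", "cx", "cy" (pixels), "R" (3x3) and "t" (3): a world point X has camera coordinates R X + t. Camera axes: x right, y down, z forward; pixel columns grow to the right and rows downward; lengths in m; the calibration is good to about 2 mm. A picture is of the moment at which its call begins: read the wrist's pose just before it. camera_params takes no time and is no camera call; for the wrist camera it gives the pose at the moment of the call.
- r.close_job(): hands the job in; it is judged then, once.
The state is a dict: "time_s": time; "joints": joint angles; "qd": joint speeds; "joint_torque": joint torques, N m; "tcp_pos": TCP position; "eef_rot": TCP orientation; "contact_force": force on the tool from outside, world axes, zero at the start; "moment": the same for the moment, N m; "gripper_width": finger opening in m; "gripper_force": force on a finger pad.
Only numpy, scipy, OpenCV 4.12 (cv2) and the standard library are available. Lean on these libraries where they do the work, as an engineer would, in place of code of your own. Each camera call takes 0.05 s, during which the arm holds its last target. There are 200 camera calls.

TASK

Lift the steel mixing can by its arched handle off the ledge of the slanted tube stand, where it blocks the tube, and set it down in the middle of the round cork mat, keeping it upright all the way. Then take the stirring rod out of the wooden block and push it down into the slanted glass tube until its collar rests on the tube's rim, and only then let go of it. Leave the other things on the table where they are.

Things in the scene. Friction and masses are not known exactly. Their poses are not given: they have to be found in the camera images.
- stand: Fixed grey plastic stand, 220 (x) x 130 (y) mm base plate. Origin: centre of its underside on the table. Its x axis points from the ledge to the tube; z up. Its front part (-x side) is a flat ledge 104 x 120 mm, top 34 mm above the table, centred 55 mm to -x of the origin: the can stands on it. Behind it the glass tube leans over towards the ledge.
- tube: Fixed glass tube in a white clamp block (36 x 38 mm) on the stand, open at the top, leaning 0.48 rad (27.5 deg) from vertical with its mouth to the stand's -x side (over the ledge). Outer diameter 19 mm, bore 13 mm, length 110 mm, 105 mm deep; the upper 50 mm stands free of the block. Origin: centre of its closed lower end; z along the tube to the mouth, y horizontal.
- tube_mouth (a point): Centre of the tube rim (a black ring 21 mm wide, flush with the mouth), 110 mm from the tube's origin along its z axis, about 128 mm above the table.
- can: Loose open steel can, 80 mm diameter, 108 mm high, 0.18 to 0.35 kg, with a rigid arched handle of 10 mm round bar over its mouth. At the start it stands on the ledge. Origin: centre of its underside, z up; the handle arch lies in its y-z plane.
- can_handle (a point): Middle of the handle's straight, level top bar (centre line), 160 mm above the can's underside, over the can's axis; the bar runs 54 mm along the can's y axis, 10 mm thick, with 47 mm free below it down to the can's mouth.
- mat: Fixed round cork mat, 130 mm diameter, 5 mm thick, flat on the table, left or right of the stand. Origin: centre of its underside.
- block: Fixed drilled wooden block, 90 (x) x 60 (y) x 60 (z) mm, on the other side of the stand from the mat. Origin: centre of its underside. The rod stands in the 10 mm wide, 50 mm deep hole in the middle of its top.
- rod: Loose stirring rod, 50 g, upright in the block, tip 10 mm above the table; may lean 1 or 2 degrees. Origin: its lower tip; z along the rod to the handle. Steel shaft 8 mm diameter, tapered tip, 0 to 100 mm; steel collar 22 mm diameter, 100 to 104 mm; round wooden handle 16 mm diameter, 104 to 156 mm. Fully home, its collar lies on the tube's rim, its tip 5 mm off the tube's floor.
- rod_collar (a point): Centre of the underside of the rod's collar, 100 mm from the tip along the rod.
- bottle_tall: Bystander: white plastic resin bottle, 170 mm high, on the left of the stand. Origin: centre of underside.
- bottle_short: Bystander: white plastic bottle, 140 mm high, on the right of the stand. Origin: centre of underside.
- tape: Bystander: roll of tape lying flat, 90 mm diameter, 24 mm high, near the robot on the left. Origin: centre of underside.
- candle: Bystander: glass jar, 68 mm diameter, 70 mm high. Origin: centre of underside.
- cup: Bystander: clear plastic cup, 72 mm diameter, 85 mm high. Origin: centre of underside.
- glue: Bystander: small white bottle, 36 mm diameter, 85 mm high, near the robot on the right. Origin: centre of underside.
- spatula: Bystander: spatula, 160 mm long, lying flat in front of the robot.

How it is judged:
By the outcome, as a careful person would: the job done as asked, in the order asked, and still so for the second after the job is handed in, with the robot touching nothing.
It also fails if it takes over 72 s, if anything falls off the work surface, if the arm or the gripper's body presses on something with over 40 N, if the wrist force passes 120 N, or if a joint passes its speed limit or range.

## Working session

There is one attempt and no reset: what is moved stays moved. The work goes in short steps, Python scripts to look and compute and a shell command to move; the robot and the scene stay as the last step left them, time stands still between calls to the robot, and variables do not carry over. Pictures are saved under pics/ and viewed, at most 10 in all, crops included, and the job is handed in when it is done.

```bash
mkdir -p pics; ls
cat > h.py <<'E'
import numpy as np, cv2
from plant import r
from scipy.spatial.transform import Rotation as Ro
def snap(n,f):
    P=r.camera_params(n); im=r.capture(n); cv2.imwrite('pics/'+f+'.png',im[:,:,::-1]); 
    np.savez('pics/'+f+'.npz',im=im,**P); return im,P
def ray(P,u,v):
    R=np.array(P['R']);t=np.array(P['t'])
    c=-R.T@t; d=R.T@np.array([(u-P['cx'])/P['fx'],(v-P['cy'])/P['fy'],1.]); return c,d/np.linalg.norm(d)
def onz(P,u,v,z):
    c,d=ray(P,u,v); return c+d*(z-c[2])/d[2]
def proj(P,X):
    q=np.array(P['R'])@np.array(X)+np.array(P['t']); return np.array([P['fx']*q[0]/q[2]+P['cx'],P['fy']*q[1]/q[2]+P['cy']])
def tri(*o):
    A=np.zeros((3,3));b=np.zeros(3)
    for P,u,v in o:
        c,d=ray(P,u,v);M=np.eye(3)-np.outer(d,d);A+=M;b+=M@c
    X=np.linalg.solve(A,b); return X,[np.linalg.norm(np.cross(X-ray(*q)[0],ray(*q)[1])) for q in o]
E
python3 - <<'E'
from h import *
for n in('scene','top','wrist'):
    im,P=snap(n,n+'0'); print(n,P['fx'],-np.array(P['R']).T@P['t'])
s=r.get_state(); print(s); print(r.tips_ahead)
E
```

```text
pics
scene 578.9924261750828 [1.27290569 0.61690176 0.94545927]
top 588.8898961839307 [ 0.37852541 -0.00203125  1.363071  ]
wrist 333.36500128814146 [0.27718354 0.6184123  0.38414502]
{'time_s': 0.15, 'joints': array([ 8.81254080e+01,  2.05818624e+01,  6.44930318e-01, -1.38594732e-02,
       -7.01368405e+01, -1.65060601e+01]), 'qd': array([ 0.05424324, -0.07597673,  0.2019558 ,  0.08348878,  0.02015486,
        0.06223008]), 'joint_torque': array([-1.83291704e-03, -5.83274782e+01,  2.93291044e+01,  7.00120613e+00,
        8.77033279e-03, -1.09361320e-04]), 'tcp_pos': array([0.21281758, 0.64041323, 0.40393504]), 'eef_rot': array([ 1.79925565e+02, -8.46823672e-03, -1.83853641e+01]), 'contact_force': array([-0.59861499,  0.33630746, -1.24202234]), 'moment': array([-0.00215544, -0.06260357,  0.05409615]), 'gripper_force': 0.0, 'gripper_width': 0.08776562043913858}
0.1781
```

View pics/scene0.png

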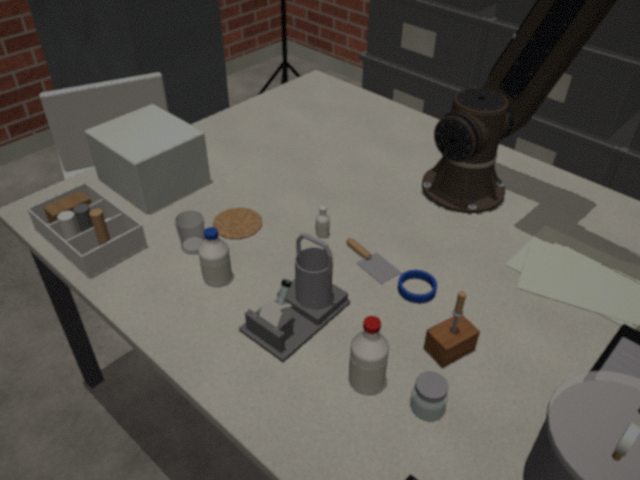

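View pics/top0.png

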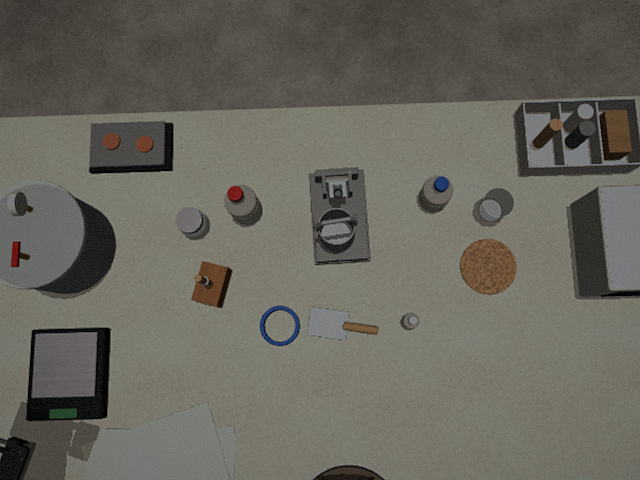

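The top view (x up, y left) shows the stand at about (340,215), with the can handle bar near (335,220). The mat is at (488,266), the block at (211,284) with the rod handle leaning out to (198,279). I'll zoom in on the details.

Run:
```python
from h import *
T=cv2.imread('pics/top0.png');S=cv2.imread('pics/scene0.png')
a=cv2.resize(T[160:270,290:390],None,fx=4,fy=4,interpolation=2)
b=cv2.resize(S[225:365,235:355],None,fx=3,fy=3,interpolation=2)
c=cv2.resize(T[250:320,180:240],None,fx=4,fy=4,interpolation=2)
o=np.zeros((600,800,3),np.uint8);o[:440,:400]=a;o[:420,400:760]=b
cv2.imwrite('pics/crop1.png',o)
P=dict(np.load('pics/top0.npz'))
hsv=cv2.cvtColor(T,cv2.COLOR_BGR2HSV)
m=cv2.inRange(hsv,(5,70,60),(25,255,255))
n,l,st,ce=cv2.connectedComponentsWithStats(m)
for i in range(1,n):
    if st[i,4]>100: print(st[i],ce[i],onz(P,*ce[i],0.005),onz(P,*ce[i],0.06))
k=[i for i in range(1,n) if abs(ce[i]-(211,284)).max()<12 and st[i,4]>100]
for i in k: print(cv2.minAreaRect(np.argwhere(l==i)[:,::-1].astype(np.float32)))
g=cv2.inRange(hsv,(0,0,0),(179,60,125)); g[:165]=0;g[268:]=0;g[:,:300]=0;g[:,375:]=0
n,l,st,ce=cv2.connectedComponentsWithStats(g);i=1+np.argmax(st[1:,4]);rc=cv2.minAreaRect(np.argwhere(l==i)[:,::-1].astype(np.float32));print(rc,[onz(P,*q,0.0) for q in cv2.boxPoints(rc)])
```

```text
[605 110  27  43 958] [617.84029228 130.62212944] [ 0.86271731 -0.66990508  0.005     ] [ 0.8431082  -0.64285711  0.06      ]
[549 118  14  13 133] [555.52631579 124.15037594] [ 0.8841089  -0.52364071  0.005     ] [ 0.86363347 -0.50251624  0.06      ]
[103 133  17  16 220] [110.74545455 140.43181818] [0.87974362 0.55390396 0.005     ] [0.85944498 0.53138935 0.06      ]
[136 135  17  18 225] [143.89777778 143.39555556] [0.86941846 0.47227136 0.005     ] [0.84953797 0.45306276 0.06      ]
[ 460  239   57   56 2455] [487.97881874 266.23503055] [ 0.54514628 -0.33728562  0.005     ] [ 0.53839836 -0.32370829  0.06      ]
[ 191  261   37   45 1008] [209.25793651 283.26785714] [0.5238876  0.30890065 0.005     ] [0.51800063 0.29630834 0.06      ]
[343 322  35  12 275] [360.57090909 327.79636364] [ 0.41240898 -0.0385897   0.005     ] [ 0.41103674 -0.03710913  0.06      ]
((207.71923828125, 282.6961364746094), (29.469146728515625, 41.309425354003906), 15.255118370056152)
((336.3150634765625, 215.99314880371094), (98.35135650634766, 67.83573913574219), 83.9909896850586) [array([0.78999945, 0.09997513, 0.        ]), array([ 0.80238708, -0.06261011,  0.        ]), array([ 0.56473931, -0.07807265,  0.        ]), array([0.55259554, 0.07964361, 0.        ])]
```

View pics/crop1.png

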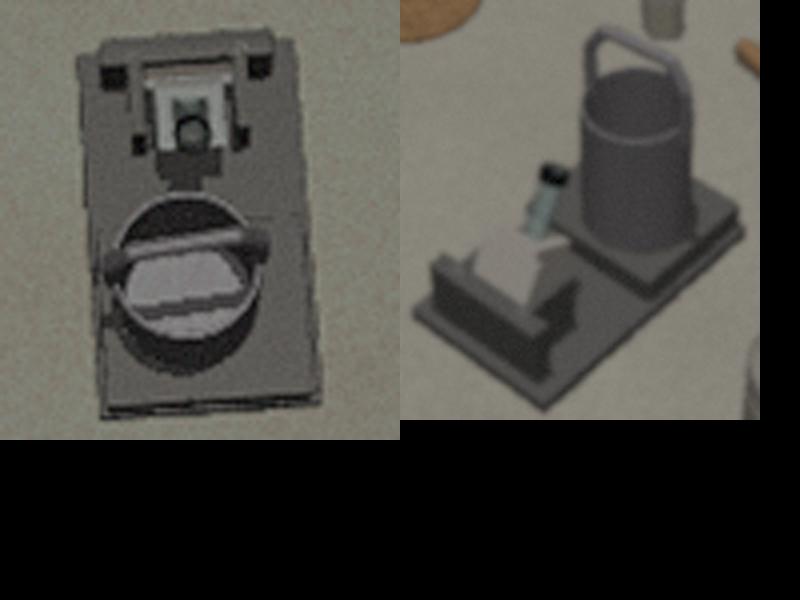

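Pixel readings: tube mouth is (337.5,192.5) in top and (286.5,282.5) in scene. The handle bar middle is (337,221) in top and (315,242) in scene. Next I triangulate these and plan the hover.

```bash
cat >> h.py <<'E'
def pose():
    s=r.get_state(); return np.array(s['tcp_pos']),Ro.from_euler('xyz',s['eef_rot'],degrees=True)
def tool(yaw): return Ro.from_euler('xyz',[180,0,yaw],degrees=True)
def plan(way,start=None):
    p,q=start or pose()
    for P,Q in way:
        d=np.array(P)-p; w=(q.inv()*Q).as_rotvec(degrees=True)
        print('shift',np.round(q.inv().apply(d),4),'turn',np.round(w,2),'rows>=',max(np.linalg.norm(d)/.05,np.linalg.norm(w)/8.59).round(1))
        p,q=np.array(P),Q
E
python3 - <<'E'
from h import *
T=dict(np.load('pics/top0.npz'));S=dict(np.load('pics/scene0.npz'))
print('mouth',tri((T,337.5,192.5),(S,286.5,282.5)))
print('bar',tri((T,337,221),(S,315,242)), onz(T,337,221,.194))
print('bar ends',onz(T,322,222.5,.194),onz(T,353,220,.194))
for e in (290+78/4,160+55/4),(290+100/4,160+415/4),(290+297/4,160+40/4),(290+322/4,160+400/4): print(onz(T,*e,.01))
p,q=pose(); W=dict(np.load('pics/wrist0.npz'))
print('cam in tool',q.inv().apply(-W['R'].T@W['t']-p)); print((W['R']@q.as_matrix()).round(3))
E
```

```text
mouth (array([0.70012182, 0.00472706, 0.12511025]), [np.float64(0.00026127207871202816), np.float64(0.0002612720787122916)])
bar (array([0.62309317, 0.00839352, 0.18744348]), [np.float64(0.0019268173072412604), np.float64(0.0019268173072412977)]) [0.62292514 0.00682026 0.194     ]
bar ends [0.6207517  0.03730597 0.194     ] [ 0.62400118 -0.025648    0.194     ]
[0.77834748 0.07056116 0.01      ]
[0.56179779 0.06197627 0.01      ]
[ 0.78334568 -0.06005028  0.01      ]
[ 0.56683392 -0.06678727  0.01      ]
cam in tool [0.06801682 0.00055075 0.0198008 ]
[[-0.001  1.    -0.001]
 [-0.966 -0.001 -0.257]
 [-0.257  0.001  0.966]]
```

Run:
```python
from h import *
p,q=pose()
m=np.array([.42,.32,.44])
plan([([.30,.53,.43],tool(-45)),(m,tool(-70)),([.56,.12,.45],tool(-87)),([.623,.007,.45],tool(-87))])
```

```text
shift [ 0.1176  0.0773 -0.0259] turn [ 0.07 -0.03 26.61] rows>= 3.1
shift [ 0.2333  0.0636 -0.01  ] turn [-0. -0. 25.] rows>= 4.8
shift [ 0.2358 -0.0632 -0.01  ] turn [ 0. -0. 17.] rows>= 4.9
shift [ 0.1161 -0.057  -0.    ] turn [0. 0. 0.] rows>= 2.6
```

```bash
python3 -m pendant '[[[0.06,0.039,-0.013,0,0,8,1],[0.117,0.077,-0.026,0,0,16,1],[0.117,0.077,-0.026,0,0,26.6,1],[0.117,0.077,-0.026,0,0,26.6,1]]]'
python3 -m pendant '[[[0.233,0.064,-0.01,0,0,25,1],[0.233,0.064,-0.01,0,0,25,1],[0.233,0.064,-0.01,0,0,25,1],[0.233,0.064,-0.01,0,0,25,1],[0.233,0.064,-0.01,0,0,25,1]]]'
python3 -m pendant '[[[0.236,-0.063,-0.01,0,0,17,1],[0.236,-0.063,-0.01,0,0,17,1],[0.236,-0.063,-0.01,0,0,17,1],[0.236,-0.063,-0.01,0,0,17,1],[0.236,-0.063,-0.01,0,0,17,1]]]'
python3 -m pendant '[[[0.116,-0.057,0,0,0,0,1],[0.116,-0.057,0,0,0,0,1],[0.116,-0.057,0,0,0,0,1],[0.116,-0.057,0,0,0,0,1],[0.116,-0.057,0,0,0,0,1]]]'
python3 -c "
from h import *
print(r.get_state()['joints']);snap('wrist','w1')"
```

```text
time_s: 0.55
tcp_pos: [0.302, 0.5272, 0.4325]
eef_rot: [-179.9, 0.0, -45.5]
contact_force: [-0.4, 1.3, 0.7]
gripper_width: 0.0873
gripper_force: 0.0
time_s: 1.05
tcp_pos: [0.4197, 0.3183, 0.4409]
eef_rot: [-180.0, 0.0, -70.0]
contact_force: [0.2, 0.5, 0.1]
gripper_width: 0.0876
gripper_force: 0.0
time_s: 1.55
tcp_pos: [0.56, 0.1183, 0.4508]
eef_rot: [-180.0, 0.0, -87.0]
contact_force: [0.9, 0.9, 0.5]
gripper_width: 0.0877
gripper_force: 0.0
time_s: 2.05
tcp_pos: [0.6223, 0.0068, 0.4499]
eef_rot: [179.9, -0.0, -87.1]
contact_force: [0.6, 0.5, 0.2]
gripper_width: 0.0878
gripper_force: 0.0
[ 1.85746045e+01  1.42341673e+01 -2.31167980e+00 -1.59439004e-02
 -7.35246730e+01 -1.56594978e+01]
```

View pics/w1.png

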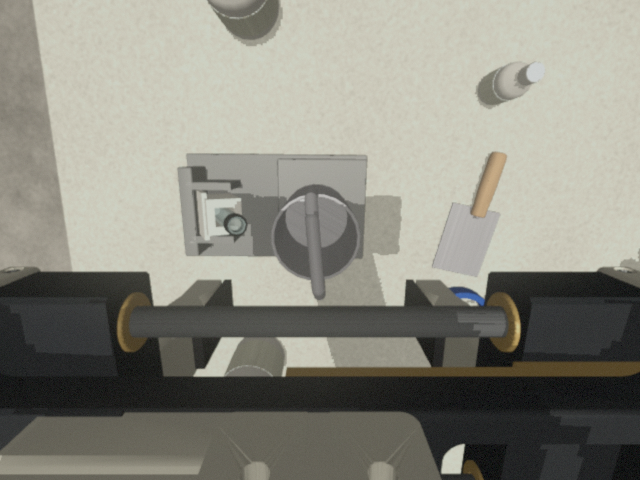

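The wrist view shows the handle bar running from about (311,197) to (319,295), the tube mouth ring at (235,224), and the can rim circle centred near (316,236). I'll cast these onto their known heights.

Run:
```python
from h import *
W=dict(np.load('pics/w1.npz'));T=dict(np.load('pics/top0.npz'));S=dict(np.load('pics/scene0.npz'))
for u,v in (311,197),(312.5,215),(316,260),(319,295): print(onz(W,u,v,.194))
print('rim',onz(W,316,236,.142))
print('mouth',tri((W,235,224),(T,337.5,192.5),(S,286.5,282.5)),onz(W,235,224,.128))
for e in (187,154),(366,156),(364,259),(185,254): print(onz(W,*e,.01))
p,q=pose();print(p,'grasp px',proj(W,p+q.apply([0,0,.159])))
```

```text
[ 0.62810938 -0.03510601  0.194     ]
[ 0.62646793 -0.02234362  0.194     ]
[0.62234129 0.01119024 0.194     ]
[0.61870721 0.0389906  0.194     ]
rim [0.62292195 0.00511043 0.142     ]
mouth (array([0.69958166, 0.00338154, 0.12342723]), [np.float64(0.0016876301760697585), np.float64(0.001598620729821359), np.float64(0.0008059099664084392)]) [0.69796008 0.00075674 0.128     ]
[ 0.78362645 -0.0583615   0.01      ]
[ 0.56618778 -0.06688629  0.01      ]
[0.55746133 0.06394446 0.01      ]
[0.7926812  0.06876787 0.01      ]
[0.62203315 0.00760366 0.45025778] grasp px [316.14333124 315.9023441 ]
```

```bash
python3 -m pendant '[[[0.004,-0.001,0.03,0,0,-3,1],[0.004,-0.001,0.06,0,0,-3,1],[0.004,-0.001,0.08,0,0,-3,1],[0.004,-0.001,0.097,0,0,-3,1],[0.004,-0.001,0.097,0,0,-3,1]]]'
python3 -m pendant '[[[0,0,0,0,0,0,0],[0,0,0,0,0,0,-0.5],[0,0,0,0,0,0,-1],[0,0,0,0,0,0,-1],[0,0,0,0,0,0,-1]]]' 45
python3 -m pendant '[[[0,0,0,0,0,0,-1],[0,0,0,0,0,0,-1],[0,0,0,0,0,0,-1],[0,0,0,0,0,0,-1]]]' 45
```

```text
time_s: 2.6
tcp_pos: [0.6222, 0.0049, 0.3514]
eef_rot: [179.8, -0.0, -83.9]
contact_force: [0.3, -0.1, 0.1]
gripper_width: 0.0875
gripper_force: 0.0
time_s: 3.1
tcp_pos: [0.6234, 0.0036, 0.3542]
eef_rot: [-180.0, 0.0, -84.0]
contact_force: [0.2, -0.1, 0.6]
gripper_width: 0.0532
gripper_force: 0.0
time_s: 3.5
tcp_pos: [0.6234, 0.0036, 0.3536]
eef_rot: [180.0, -0.0, -84.0]
contact_force: [-0.1, 0.3, -0.2]
gripper_width: 0.0214
gripper_force: 0.0
```

Still closing.

```bash
python3 -m pendant '[[[0,0,0,0,0,0,-1],[0,0,0,0,0,0,-1],[0,0,0,0,0,0,-1],[0,0,0,0,0,0,-1],[0,0,0,0,0,0,-1]]]' 45
python3 -m pendant '[[[0,0,-0.003,0,0,0,-1],[0,0,-0.008,0,0,0,-1],[0,0,-0.014,0,0,0,-1],[0,0,-0.02,0,0,0,-1],[0,0,-0.02,0,0,0,-1]]]'
python3 -c "
from h import *
plan([((.6234,.0036,.455),tool(-84)),((.585,-.165,.455),tool(-84)),((.545,-.337,.455),tool(-84))])"
```

```text
time_s: 4.0
tcp_pos: [0.6235, 0.0037, 0.3537]
eef_rot: [-180.0, -0.0, -84.0]
contact_force: [0.6, 0.2, -0.8]
gripper_width: 0.0086
gripper_force: 45.0
time_s: 4.5
tcp_pos: [0.6237, 0.0037, 0.375]
eef_rot: [-179.9, 0.0, -84.0]
contact_force: [0.0, -0.4, -2.8]
gripper_width: 0.0085
gripper_force: 44.9
shift [ 0.0001  0.0001 -0.08  ] turn [-0.11  0.01  0.03] rows>= 1.6
shift [0.1637 0.0558 0.    ] turn [0. 0. 0.] rows>= 3.5
shift [0.1669 0.0578 0.    ] turn [0. 0. 0.] rows>= 3.5
```

```bash
python3 -m pendant '[[[0,0,-0.012,0,0,0,-1],[0,0,-0.03,0,0,0,-1],[0,0,-0.05,0,0,0,-1],[0,0,-0.07,0,0,0,-1],[0,0,-0.08,0,0,0,-1]]]'
python3 -m pendant '[[[0.005,0.002,0,0,0,0,-1],[0.015,0.005,0,0,0,0,-1],[0.03,0.010,0,0,0,0,-1],[0.05,0.017,0,0,0,0,-1],[0.07,0.024,0,0,0,0,-1]]]'
python3 -m pendant '[[[0.02,0.007,0,0,0,0,-1],[0.04,0.014,0,0,0,0,-1],[0.06,0.021,0,0,0,0,-1],[0.08,0.028,0,0,0,0,-1],[0.1,0.035,0,0,0,0,-1]]]'
python3 -m pendant '[[[0.02,0.007,0,0,0,0,-1],[0.04,0.014,0,0,0,0,-1],[0.06,0.021,0,0,0,0,-1],[0.078,0.027,0,0,0,0,-1],[0.092,0.032,0,0,0,0,-1]]]'
python3 -m pendant '[[[0.012,0.004,0,0,0,0,-1],[0.02,0.007,0,0,0,0,-1],[0.025,0.009,0,0,0,0,-1],[0.025,0.009,0,0,0,0,-1]]]'
python3 - <<'E'
from h import *
im,P=snap('wrist','w2');im2,P2=snap('top','t2')
o=np.hstack([im[:,:,::-1],im2[180:420,380:540,::-1].repeat(2,0).repeat(2,1)]);cv2.imwrite('pics/c2.png',cv2.resize(o,(800,400)))
E
```

```text
time_s: 5.0
tcp_pos: [0.6236, 0.0036, 0.4564]
eef_rot: [-179.8, 0.0, -84.0]
contact_force: [-0.1, 0.4, -3.6]
gripper_width: 0.0087
gripper_force: 44.9
time_s: 5.5
tcp_pos: [0.6062, -0.0702, 0.4525]
eef_rot: [179.9, -0.0, -84.0]
contact_force: [0.7, 0.1, -3.3]
gripper_width: 0.0088
gripper_force: 44.9
time_s: 6.0
tcp_pos: [0.5815, -0.1736, 0.4526]
eef_rot: [179.9, 0.0, -84.0]
contact_force: [1.1, -0.4, -3.5]
gripper_width: 0.0088
gripper_force: 44.9
time_s: 6.5
tcp_pos: [0.5592, -0.2685, 0.4527]
eef_rot: [179.9, 0.0, -84.1]
contact_force: [-0.3, 0.0, -3.8]
gripper_width: 0.0088
gripper_force: 44.9
time_s: 6.9
tcp_pos: [0.5539, -0.2926, 0.4535]
eef_rot: [180.0, 0.0, -84.0]
contact_force: [0.5, 0.7, -2.7]
gripper_width: 0.0084
gripper_force: 44.9
```

View pics/c2.png

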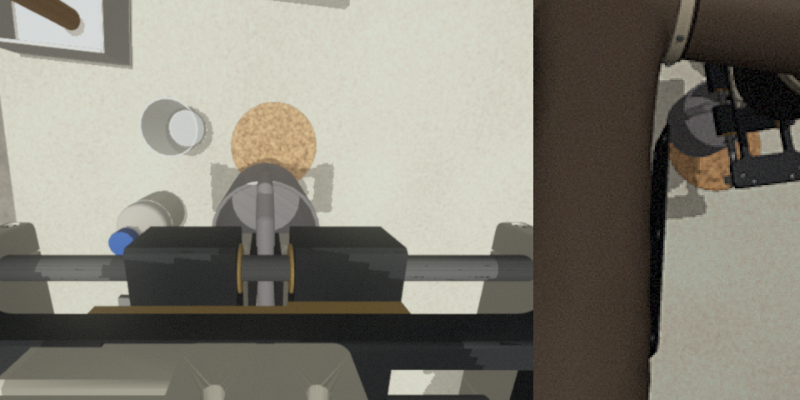

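The can hangs upright in the grip, and the mat is visible behind it at roughly (329,172) in the full wrist image. I'll check the mat centre against the top view's value.

Run:
```python
from h import *
d=dict(np.load('pics/w2.npz'));im=d['im']
m=cv2.inRange(cv2.cvtColor(im,cv2.COLOR_RGB2HSV),(5,70,60),(25,255,255));m[:100]=0;m[215:]=0
n,l,st,ce=cv2.connectedComponentsWithStats(m);i=1+np.argmax(st[1:,4])
c=max(cv2.findContours((l==i).astype(np.uint8),0,1)[0],key=len)[:,0]
c=np.array([q for q in c if q[1]<185])
X=np.array([onz(d,*q,.005)[:2] for q in c])
A=np.c_[2*X,np.ones(len(X))];s=np.linalg.lstsq(A,(X**2).sum(1),rcond=None)[0]
print(s[:2],np.sqrt(s[2]+s[:2]@s[:2]))
p,q=pose();print(p);plan([((s[0],s[1],p[2]),tool(-84)),((.545,-.337,p[2]),tool(-84))])
```

```text
[ 0.54543036 -0.34018262] 0.06320010821184127
[ 0.55415793 -0.29191136  0.45363024]
shift [ 0.0471  0.0138 -0.    ] turn [-0.    0.01  0.03] rows>= 1.0
shift [-0.0032  0.0001  0.    ] turn [0. 0. 0.] rows>= 0.1
```

```bash
python3 -m pendant '[[[0.01,0.003,0,0,0,0,-1],[0.025,0.008,0,0,0,0,-1],[0.038,0.012,0,0,0,0,-1],[0.0455,0.014,0,0,0,0,-1],[0.0455,0.014,0,0,0,0,-1]]]'
python3 -m pendant '[[[0,0,0.01,0,0,0,-1],[0,0,0.03,0,0,0,-1],[0,0,0.055,0,0,0,-1],[0,0,0.08,0,0,0,-1],[0,0,0.095,0,0,0,-1]]]'
python3 -m pendant '[[[0,0,0.008,0,0,0,-1],[0,0,0.015,0,0,0,-1],[0,0,0.021,0,0,0,-1],[0,0,0.025,0,0,0,-1],[0,0,0.028,0,0,0,-1]]]'
python3 -m pendant '[[[0,0,0.001,0,0,0,-1],[0,0,0.003,0,0,0,-1],[0,0,0.004,0,0,0,-1],[0,0,0.005,0,0,0,-1],[0,0,0.005,0,0,0,-1]]]'
```

```text
time_s: 7.5
tcp_pos: [0.5445, -0.3404, 0.4534]
eef_rot: [180.0, -0.0, -84.1]
contact_force: [-1.1, 0.0, -2.5]
gripper_width: 0.0086
gripper_force: 44.9
time_s: 8.0
tcp_pos: [0.5443, -0.3382, 0.3557]
eef_rot: [179.9, 0.1, -84.0]
contact_force: [-0.7, -0.2, -3.2]
gripper_width: 0.0085
gripper_force: 44.9
time_s: 8.5
tcp_pos: [0.545, -0.339, 0.3308]
eef_rot: [-180.0, -0.0, -84.0]
contact_force: [-0.2, -0.0, -2.8]
gripper_width: 0.0085
gripper_force: 44.9
time_s: 9.0
tcp_pos: [0.5449, -0.339, 0.3256]
eef_rot: [180.0, 0.0, -84.0]
contact_force: [-0.4, -0.4, -2.9]
gripper_width: 0.0087
gripper_force: 44.9
```

```bash
python3 -m pendant '[[[0,0,0.001,0,0,0,-1],[0,0,0.002,0,0,0,-1],[0,0,0.002,0,0,0,-1]]]'
python3 -m pendant '[[[0,0,0.0005,0,0,0,-1],[0,0,0.001,0,0,0,-1],[0,0,0.001,0,0,0,-1]]]'
```

```text
time_s: 9.3
tcp_pos: [0.5453, -0.3392, 0.3244]
eef_rot: [-179.9, -0.1, -84.0]
contact_force: [2.0, -0.3, 0.9]
gripper_width: 0.0085
gripper_force: 44.9
time_s: 9.6
tcp_pos: [0.5454, -0.3392, 0.3243]
eef_rot: [-179.9, -0.1, -83.9]
contact_force: [0.0, 0.4, 7.0]
gripper_width: 0.0088
gripper_force: 44.9
```

```bash
python3 -m pendant '[[[0,0,-0.001,0,0,0,-1],[0,0,-0.001,0,0,0,-0.5],[0,0,-0.001,0,0,0,0.3],[0,0,-0.001,0,0,0,0.3],[0,0,-0.001,0,0,0,0.3]]]'
python3 -m pendant '[[[0,0,0,0,0,0,0.3],[0,0,0,0,0,0,0.3],[0,0,0,0,0,0,0.3],[0,0,0,0,0,0,0.3],[0,0,0,0,0,0,0.3]]]'
python3 -m pendant '[[[0,0,-0.02,0,0,0,0.3],[0,0,-0.05,0,0,0,0.6],[0,0,-0.1,0,0,0,1],[0,0,-0.13,0,0,0,1],[0,0,-0.13,0,0,0,1]]]'
python3 - <<'E'
from h import *
plan([((.6,-.12,.455),tool(-86)),((.6,.1,.455),tool(-86)),((.535,.31,.455),tool(-86))])
im,P=snap('wrist','w3')
cv2.imwrite('pics/c3.png',cv2.resize(im[:,:,::-1],(480,360)))
E
```

```text
time_s: 10.1
tcp_pos: [0.5448, -0.3389, 0.3233]
eef_rot: [180.0, 0.0, -84.0]
contact_force: [-0.2, -0.0, -0.3]
gripper_width: 0.0353
gripper_force: 0.0
time_s: 10.6
tcp_pos: [0.5449, -0.339, 0.3237]
eef_rot: [180.0, 0.0, -84.0]
contact_force: [-0.1, -0.2, -0.2]
gripper_width: 0.0567
gripper_force: 0.0
time_s: 11.1
tcp_pos: [0.5454, -0.3395, 0.4597]
eef_rot: [-179.6, -0.3, -84.0]
contact_force: [1.5, -0.7, -0.4]
gripper_width: 0.0829
gripper_force: 0.0
shift [-0.2125 -0.0774  0.0043] turn [-0.45 -0.26  2.05] rows>= 4.5
shift [-0.2195 -0.0153 -0.    ] turn [0. 0. 0.] rows>= 4.4
shift [-0.214   0.0502  0.    ] turn [0. 0. 0.] rows>= 4.4
```

View pics/c3.png

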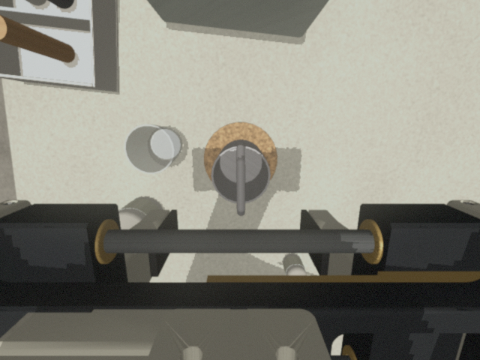

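The can stands upright and free on the mat. Now I go over to the block.

```bash
python3 -m pendant '[[[-0.2125,-0.0775,0,0,0,2,1],[-0.2125,-0.0775,0,0,0,2,1],[-0.2125,-0.0775,0,0,0,2,1],[-0.2125,-0.0775,0,0,0,2,1],[-0.2125,-0.0775,0,0,0,2,1]]]'
python3 -m pendant '[[[-0.2195,-0.0155,0,0,0,0,1],[-0.2195,-0.0155,0,0,0,0,1],[-0.2195,-0.0155,0,0,0,0,1],[-0.2195,-0.0155,0,0,0,0,1],[-0.2195,-0.0155,0,0,0,0,1]]]'
python3 - <<'E'
from h import *
snap('wrist','w4')
E
python3 -m pendant '[[[-0.214,0.05,0,0,0,0,1],[-0.214,0.05,0,0,0,0,1],[-0.214,0.05,0,0,0,0,1],[-0.214,0.05,0,0,0,0,1],[-0.214,0.05,0,0,0,0,1]]]'
python3 - <<'E'
from h import *
a,P=snap('wrist','w5')
b=np.load('pics/w4.npz')['im'];c=np.load('pics/top0.npz')['im'][245:320,170:250];s=np.load('pics/scene0.npz')['im'][280:370,415:495]
o=np.zeros((600,800,3),np.uint8)
o[:300,:400]=cv2.resize(a,(400,300));o[300:,:400]=cv2.resize(b,(400,300))
o[:300,400:720]=cv2.resize(c,(320,300),interpolation=2);o[300:,400:667]=cv2.resize(s,(267,300),interpolation=2)
cv2.imwrite('pics/c5.png',o[:,:,::-1])
E
```

```text
time_s: 11.65
tcp_pos: [0.6, -0.1163, 0.4526]
eef_rot: [179.9, 0.0, -85.9]
contact_force: [1.0, 0.5, 0.6]
gripper_width: 0.0874
gripper_force: 0.0
time_s: 12.15
tcp_pos: [0.5993, 0.1043, 0.4524]
eef_rot: [179.9, 0.0, -85.8]
contact_force: [-0.5, 0.1, -0.5]
gripper_width: 0.0878
gripper_force: 0.0
time_s: 12.7
tcp_pos: [0.5335, 0.3137, 0.4524]
eef_rot: [179.9, -0.0, -85.8]
contact_force: [-0.7, 0.1, -0.4]
gripper_width: 0.0878
gripper_force: 0.0
```

View pics/c5.png

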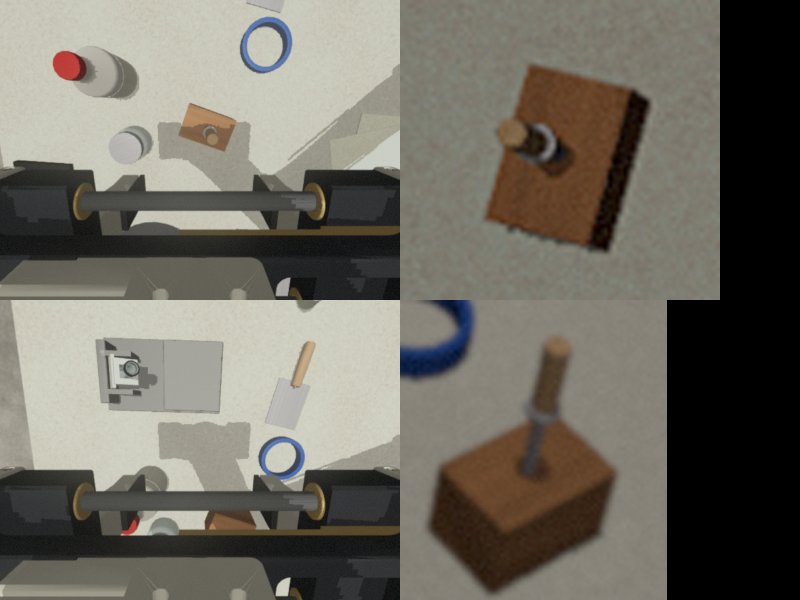

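Run:
```python
from h import *
a=np.load('pics/w5.npz')['im'][150:250,270:390];b=np.load('pics/w4.npz')['im'][70:170,140:260]
o=np.vstack([cv2.resize(a,(600,500),interpolation=2)[:300*2][60:460-100+0],cv2.resize(b,(600,500),interpolation=2)[:300]])
cv2.imwrite('pics/c6.png',o[:,:,::-1])
```

```text
(no output)
```

View pics/c6.png

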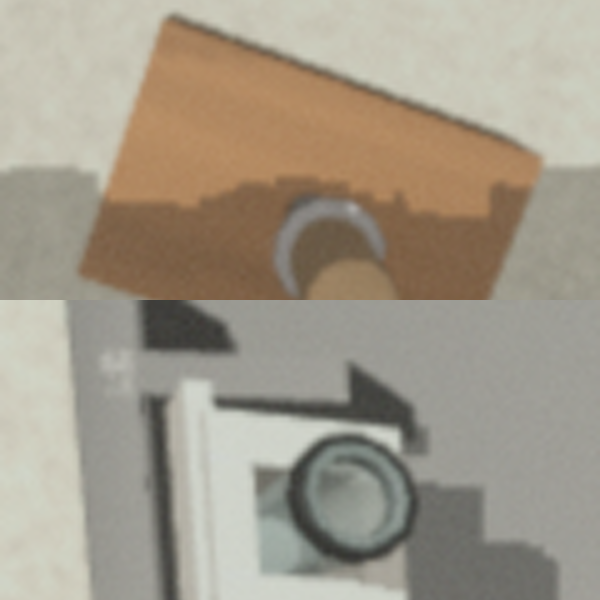

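The rod's collar is centred at (336,212.4) in w5 and the handle top at (340.2,222.8). The tube mouth is at (210.4,109.6) in w4.

Run:
```python
from h import *
L=lambda n:dict(np.load(f'pics/{n}.npz'))
T,S,W1,W4,W5=map(L,('top0','scene0','w1','w4','w5'))
print('col',onz(W5,336,212.4,.112),'top',onz(W5,340.2,222.8,.166),tri((W5,340.2,222.8),(T,198.25,278.25),(S,462.1,292.9)))
print('top T',onz(T,198.25,278.25,.166), 'collar T',onz(T,170+137/4,245+142/4,.112))
q=[(270+u/5,150+(v+60)/5) for u,v in ((170,18),(540,155))]; print('block edge',[onz(W5,*k,.06) for k in q])
print('mouth',onz(W4,210.4,109.6,.128),onz(W1,235,224,.128),onz(T,337.5,192.5,.128),tri((W4,210.4,109.6),(W1,235,224),(T,337.5,192.5),(S,286.5,282.5)))
# stand corners in w4 (x1.6)
for e in (97,340),(222,342),(221,411),(109,410): print(onz(W4,e[0]*1.6,(e[1]-300)*1.6,.01))
print(pose()[0])
```

```text
col [0.51600985 0.29457503 0.112     ] top [0.51545468 0.29439959 0.166     ] (array([0.51673631, 0.29507268, 0.16355469]), [np.float64(0.0014951135542055137), np.float64(0.0012008796758050868), np.float64(0.0004531156408555164)])
top T [0.51761469 0.29483886 0.166     ] collar T [0.51868278 0.29524445 0.112     ]
block edge [array([0.55164571, 0.25407723, 0.06      ]), array([0.46790158, 0.27771987, 0.06      ])]
mouth [0.69724402 0.00248905 0.128     ] [0.69796008 0.00075674 0.128     ] [0.69954047 0.00450881 0.128     ] (array([0.69932025, 0.00297033, 0.1232579 ]), [np.float64(0.0011602466465764573), np.float64(0.0012065297228970094), np.float64(0.002101397404868365), np.float64(0.0008706825794486344)])
[ 0.79621524 -0.05451516  0.01      ]
[ 0.56738096 -0.06776297  0.01      ]
[0.55688247 0.0562519  0.01      ]
[0.77912314 0.0703096  0.01      ]
[0.53335402 0.31468201 0.45219438]
```

```bash
python3 -m pendant '[[[0.0187,0.0188,0,0,0,0,1],[0.0187,0.0188,0.02,0,0,0,1],[0.0187,0.0188,0.05,0,0,0,1],[0.0187,0.0188,0.08,0,0,0,0.6],[0.0187,0.0188,0.105,0,0,0,0.4]]]'
python3 -m pendant '[[[0,0,0.015,0,0,0,0.2],[0,0,0.03,0,0,0,0],[0,0,0.04,0,0,0,0],[0,0,0.043,0,0,0,-0.2],[0,0,0.043,0,0,0,-0.4]]]'
python3 -m pendant '[[[0,0,0,0,0,0,-1],[0,0,0,0,0,0,-1],[0,0,0,0,0,0,-1],[0,0,0,0,0,0,-1],[0,0,0,0,0,0,-1]]]' 30
python3 -m pendant '[[[0,0,0,0,0,0,-1],[0,0,0,0,0,0,-1],[0,0,0,0,0,0,-1],[0,0,0,0,0,0,-1],[0,0,0,0,0,0,-1]]]' 30
```

```text
time_s: 13.25
tcp_pos: [0.5171, 0.2894, 0.3465]
eef_rot: [179.9, -0.1, -86.0]
contact_force: [-0.2, -0.5, -0.2]
gripper_width: 0.0769
gripper_force: 0.0
time_s: 13.75
tcp_pos: [0.5175, 0.2902, 0.3053]
eef_rot: [180.0, -0.0, -86.0]
contact_force: [-0.1, 0.3, 0.5]
gripper_width: 0.0373
gripper_force: 0.0
time_s: 14.25
tcp_pos: [0.5178, 0.2907, 0.3064]
eef_rot: [-179.9, 0.0, -86.0]
contact_force: [1.3, -0.3, 1.5]
gripper_width: 0.0153
gripper_force: 30.0
time_s: 14.75
tcp_pos: [0.5178, 0.2908, 0.3062]
eef_rot: [-179.9, 0.0, -86.0]
contact_force: [2.5, -0.2, 5.0]
gripper_width: 0.0151
gripper_force: 30.0
```

```bash
python3 -m pendant '[[[0,0,-0.01,0,0,0,-1],[0,0,-0.03,0,0,0,-1],[0,0,-0.06,0,0,0,-1],[0,0,-0.09,0,0,0,-1],[0,0,-0.12,0,0,0,-1]]]'
python3 -m pendant '[[[0,0,-0.02,0,0,0,-1],[0,0,-0.03,0,0,0,-1],[0,0,-0.03,0,0,0,-1]]]'
python3 - <<'E'
from h import *
p,q=pose();im,P=snap('wrist','w7')
S,PS=snap('scene','s7')
print(p,q.as_euler('xyz',degrees=True))
for z in (.178,.194,.244,.294): print(z,proj(P,p+q.apply([0,0,z])),proj(P,p+q.apply([-.0037,0,z])),proj(PS,p+q.apply([0,0,z])))
o=np.zeros((600,800,3),np.uint8)
o[:600,:400]=cv2.resize(im[150:330,255:375],(400,600),interpolation=2)
c=proj(PS,p+q.apply([0,0,.22])).astype(int);print(c)
o[:600,400:]=cv2.resize(S[c[1]-60:c[1]+60,c[0]-40:c[0]+40],(400,600),interpolation=2)
cv2.imwrite('pics/c7.png',o[:,:,::-1])
E
```

```text
time_s: 15.25
tcp_pos: [0.5166, 0.2901, 0.4259]
eef_rot: [179.8, -0.1, -86.0]
contact_force: [0.6, -0.5, -0.9]
gripper_width: 0.0155
gripper_force: 30.0
time_s: 15.55
tcp_pos: [0.5171, 0.2905, 0.4562]
eef_rot: [-180.0, 0.0, -86.0]
contact_force: [0.3, 0.5, -0.5]
gripper_width: 0.0154
gripper_force: 30.0
[0.5171463  0.29046819 0.45624944] [-1.79996953e+02  4.49277925e-02 -8.59818000e+01]
0.178 [316.10625933 297.10806025] [316.12384036 303.76681862] [471.01430551 246.06057969]
0.194 [316.29118448 285.50400478] [316.30637548 291.67150264] [469.40892147 252.82047064]
0.244 [316.71191926 259.10289184] [316.72229769 264.11126867] [464.59271652 273.100366  ]
0.294 [316.98890818 241.72183381] [316.99659343 245.93562307] [460.05974534 292.18763124]
[466 263]
```

View pics/c7.png

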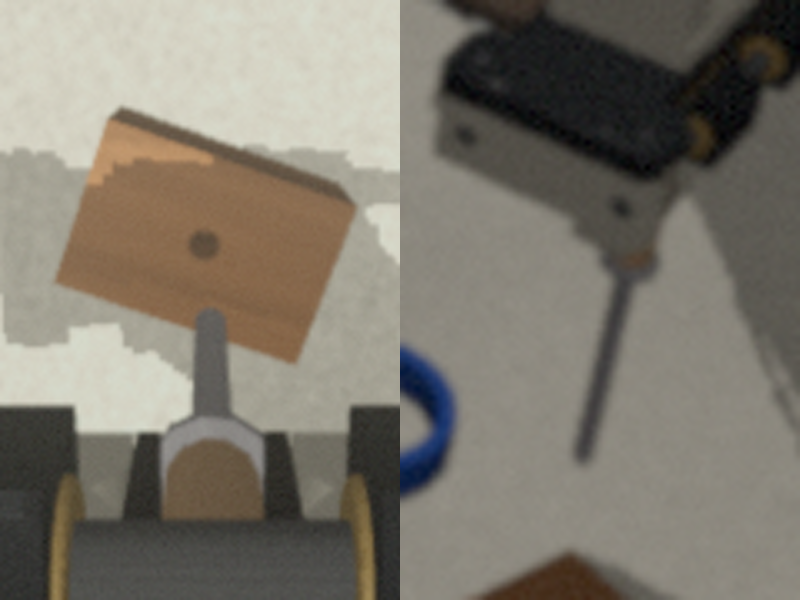

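The rod hangs parallel to the tool, with its tip at about (318,244.5). It sits roughly 3 mm off along tool -x, with the tip 296 mm ahead of the TCP. Next: pre-insert pose.

```bash
cat >> h.py <<'E'
YS=np.radians(3.7)
AX=np.array([-np.sin(.48)*np.cos(YS),-np.sin(.48)*np.sin(YS),np.cos(.48)])
QT=Ro.from_rotvec(np.array([-np.sin(YS),np.cos(YS),0])*-.48)*tool(-86.3)
E
python3 - <<'E'
from h import *
L=lambda n:dict(np.load(f'pics/{n}.npz'))
W,S=L('w7'),L('s7'); p=np.array([0.5171463,0.29046819,0.45624944]);q=Ro.from_euler('xyz',[180,.04,-85.98],degrees=True)
for a,b in (((318,245.5),(462.4,293.5)),((318.7,284),(471.6,255.4))):
    X,e=tri((W,*a),(S,*b));print(q.inv().apply(X-p),e)
print(QT.apply([0,0,1])+AX)
m=np.array([.699,.003,.127]);tip=np.array([-.003,0,.296])
t=m+AX*.03-QT.apply(tip);print(t)
plan([((.54,.15,.456),tool(-86.3)),((.54,.02,.456),tool(-86.3)),(t,QT)])
E
```

```text
[-0.00421902  0.0010752   0.29573526] [np.float64(0.00046913592124426525), np.float64(0.0004691359212443954)]
[-0.00291154  0.00212156  0.20035188] [np.float64(0.0014409542541321037), np.float64(0.0014409542541323538)]
[-5.55111512e-17  6.93889390e-18 -2.22044605e-16]
[ 0.54896737 -0.00970844  0.41616034]
shift [ 0.1416 -0.0131 -0.0017] turn [ 0.13 -0.05  0.31] rows>= 2.8
shift [0.1297 0.0084 0.    ] turn [0. 0. 0.] rows>= 2.6
shift [ 0.0302 -0.007   0.0398] turn [27.5  0.   0. ] rows>= 3.2
```

```bash
python3 -m pendant '[[[0.04,-0.004,0,0,0,0,-1],[0.08,-0.008,0,0,0,0,-1],[0.12,-0.011,0,0,0,0,-1],[0.1416,-0.013,-0.002,0.1,0,0.3,-1],[0.1416,-0.013,-0.002,0.1,0,0.3,-1]]]'
python3 -m pendant '[[[0.04,0.003,0,0,0,0,-1],[0.08,0.006,0,0,0,0,-1],[0.115,0.008,0,0,0,0,-1],[0.13,0.0085,0,0,0,0,-1],[0.13,0.0085,0,0,0,0,-1]]]'
python3 -m pendant '[[[0.006,-0.001,0.0,7,0,0,-1],[0.013,-0.003,0.01,14,0,0,-1],[0.02,-0.005,0.025,21,0,0,-1],[0.03,-0.007,0.04,27.5,0,0,-1],[0.03,-0.007,0.04,27.5,0,0,-1]]]'
python3 - <<'E'
from h import *
p,q=pose();im,P=snap('wrist','w8')
S,PS=snap('scene','s8');T,PT=snap('top','t8')
print(p,q.as_euler('xyz',degrees=True),QT.as_euler('xyz',degrees=True), (q.inv()*QT).as_rotvec(degrees=True))
tip=p+q.apply([-.0037,0.,.296]);m=np.array([.699,.003,.127])
for n,K in (('w',P),('s',PS),('t',PT)): print(n,proj(K,tip),proj(K,m))
o=np.zeros((600,800,3),np.uint8)
def crop(I,c,w,h): c=np.round(c).astype(int);print(c-(w//2,h//2));return cv2.resize(I[c[1]-h//2:c[1]+h//2,c[0]-w//2:c[0]+w//2],(400,600),interpolation=2)
o[:,:400]=crop(im,proj(P,m)+(0,20),80,120)
o[:,400:]=crop(S,proj(PS,m),80,120)
cv2.imwrite('pics/c8.png',o[:,:,::-1])
E
```

```text
time_s: 16.15
tcp_pos: [0.5402, 0.1477, 0.4562]
eef_rot: [180.0, -0.1, -86.4]
contact_force: [-0.2, 0.5, -0.1]
gripper_width: 0.015
gripper_force: 30.0
time_s: 16.65
tcp_pos: [0.5401, 0.0188, 0.4565]
eef_rot: [180.0, -0.0, -86.4]
contact_force: [-0.2, 0.7, -1.2]
gripper_width: 0.0157
gripper_force: 30.0
time_s: 17.15
tcp_pos: [0.5465, -0.0099, 0.4131]
eef_rot: [-152.7, -0.0, -86.3]
contact_force: [-0.4, -1.6, -0.5]
gripper_width: 0.0155
gripper_force: 30.0
[ 0.54646628 -0.00986595  0.41309946] [-1.52715912e+02 -2.50632996e-02 -8.62565389e+01] [-152.49802583    0.          -86.3       ] [ 0.21787633 -0.00225689  0.05011932]
w [317.20692473 245.29529631] [312.12287551 236.88422838]
s [291.85932093 268.3941746 ] [286.14251327 281.1099142 ]
t [338.51903313 198.05492243] [338.2103187  192.83760872]
[272 197]
[246 221]
```

View pics/c8.png

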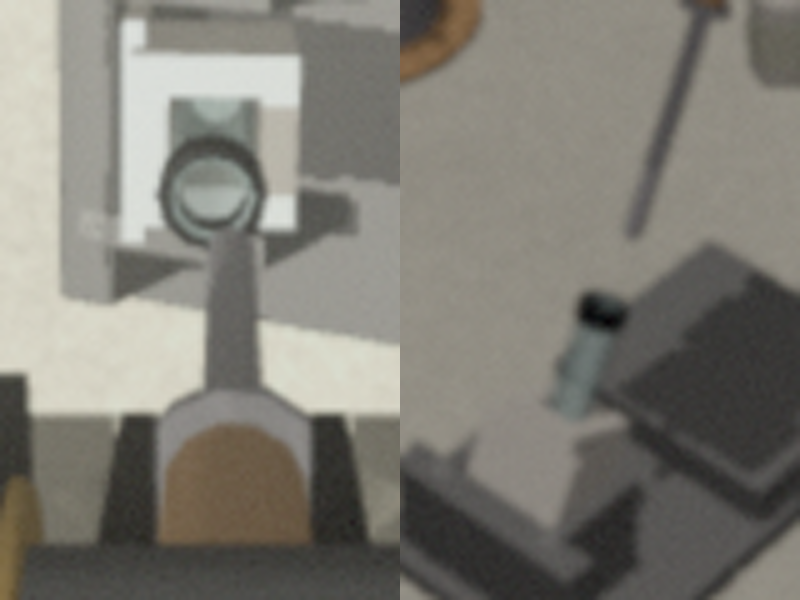

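The wrist crop puts the mouth at (314.4,234.8) and the rod tip at (319.2,245.6). In scene they are (286.6,282.8) and (292.6,268.4).

Run:
```python
from h import *
L=lambda n:dict(np.load(f'pics/{n}.npz'))
W,S=L('w8'),L('s8');p,q=pose()
a,e=tri((W,314.4,234.8),(S,286.6,282.5));b,f=tri((W,319.2,246),(S,292.6,268.2))
print(a,e,b,f,'tip pred',p+q.apply([-.0037,0,.296]),p)
print('mouth-tip in tool',q.inv().apply(a-b),QT.inv().apply(a-b),'tip in tool',q.inv().apply(b-p))
```

```text
[0.69847477 0.00248262 0.12248718] [np.float64(0.0007980238850207492), np.float64(0.0007980238850206538)] [0.67989377 0.00295315 0.14963262] [np.float64(1.9525053419734382e-05), np.float64(1.9525053419844744e-05)] tip pred [0.68601181 0.00372509 0.15608186] [ 0.55000638 -0.00870664  0.41871786]
mouth-tip in tool [ 0.00166384 -0.00390339  0.0326243 ] [ 0.00166862 -0.00388477  0.03262627] tip in tool [-0.00333174  0.00843621  0.29888339]
```

The arm was still settling between those two pictures, so I'll redo this at rest, finding the ring and rod with masks.

Run:
```python
from h import *
def cast(P,p,q,u,v,z):
    c,d=ray(P,u,v);c=q.inv().apply(c-p);d=q.inv().apply(d);return c+d*(z-c[2])/d[2]
m=np.array([.6985,.002,.127])
W=dict(np.load('pics/w8.npz'));p8=np.array([.54646628,-.00986595,.41309946]);q8=Ro.from_euler('xyz',[-152.715912,-.02506,-86.25654],degrees=True)
z=q8.inv().apply(m-p8)[2]
a=cast(W,p8,q8,314.4,234.8,z);b=cast(W,p8,q8,319.2,246,.296);print('w8 mouth',a,'tip',b,'diff',a-b,'mouth world',p8+q8.apply(a))
p,q=pose();im,P=snap('wrist','w9');S,PS=snap('scene','s9');p2,_=pose();print(p,p2,(q.inv()*QT).as_rotvec(degrees=True))
print(proj(P,m))
g=cv2.cvtColor(im,cv2.COLOR_RGB2GRAY);c=np.round(proj(P,m)+(2,-2)).astype(int)
x0,y0=c-(14,16)
print(x0,y0);print('\n'.join(' '.join('%3d'%v for v in g[y,x0:x0+32]) for y in range(y0,y0+32)))
```

```text
w8 mouth [-0.00093514 -0.00272133  0.32416769] tip [-0.00432632  0.00171185  0.296     ] diff [ 0.00339117 -0.00443319  0.02816769] mouth world [0.69710913 0.00080185 0.12624427]
[ 0.55000638 -0.00870664  0.41871786] [ 0.55057071 -0.00857923  0.41925936] [ 0.03498113 -0.0137148   0.04463572]
[319.93651916 234.25876354]
308 216
220 221 219 210 171 132 135 140 157 172 175 173 174 174 174 174 171 164 136 125 130 140 165 196 198 204 215 218 215 203 153 119
220 220 220 208 170 128 129 127 143 164 171 174 172 172 172 171 165 152 130 120 121 134 154 183 185 191 198 199 196 186 140 119
221 219 219 210 170 129 128 124 131 151 169 171 173 173 170 167 156 144 131 120 120 130 155 179 183 181 185 184 183 172 136 116
220 220 219 209 171 131 128 125 126 136 148 158 165 164 160 153 141 137 131 121 119 135 157 181 182 184 182 182 180 172 135 118
219 221 219 210 170 133 126 126 123 127 128 136 143 141 138 135 135 136 132 118 121 135 159 180 183 184 182 182 181 171 134 120
220 220 218 208 170 136 128 126 122 122 122 121 126 124 125 131 130 135 133 121 125 133 161 180 182 183 182 182 181 169 135 117
219
[... 2624 characters left out ...]
 133 118  93  96 106 106 102 102 102 103 107 102  97  87  92
156 157 156 155 154 155 144 120 113 116 113 114 123 132 127 117 107  99 102 118 139 140 129  97  88  89  91  92  93  89  90  92
157 156 156 155 157 153 142 127 114 112 108 106 108 104  97 107 108 122 138 145 155 156 141  96  92  91  92  91  91  90  96 105
152 153 155 155 152 148 133 125 115 111 106 107 101 102 114 138 144 149 154 155 155 156 144  99  90  86  89  93  98 104 123 139
126 128 131 140 142 136 129 121 114 113 106 105 100 103 119 146 155 155 154 156 157 156 141  97  86  92  95 104 123 138 146 151
 99 103 107 112 113 119 128 122 114 109 104 105 103 102 116 144 158 158 157 157 156 158 143 101  96 103 123 141 146 151 154 156
```

At rest, the ring centre reads (321.3,232.4) and the rod tip (319,245.5).

Run:
```python
from h import *
def cast(P,p,q,u,v,z):
    c,d=ray(P,u,v);c=q.inv().apply(c-p);d=q.inv().apply(d);return c+d*(z-c[2])/d[2]
W=dict(np.load('pics/w9.npz'));p=np.array([.55000638,-.00870664,.41871786]);q=QT
for m in (np.array([.6985,.002,.127]),np.array([.6993,.003,.1235])):
  z=q.inv().apply(m-p)[2]
  a=cast(W,p,q,321.3,232.4,z);b=cast(W,p,q,319.,245.5,.296);print(a,b,a-b,p+q.apply(a))
p2,q2=pose();print(p2-p,'m from kin',QT.inv().apply(m-p2)-[-.004,.001,.296])
print(r.get_state()['joints'])
```

```text
[0.00070285 0.00394544 0.32749965] [-0.00381599  0.00169222  0.296     ] [0.00451884 0.00225323 0.03149965] [6.97476733e-01 1.25517396e-04 1.26405411e-01]
[-7.54637598e-05  3.98003076e-03  3.31002583e-01] [-0.00381599  0.00169222  0.296     ] [0.00374052 0.00228782 0.03500258] [0.6990101  0.00100462 0.12328235]
[0.00056433 0.00012741 0.0005415 ] m from kin [0.00204275 0.00326557 0.03521904]
[ 2.19227907e+01 -1.65116569e-03 -3.23191231e+01  1.57105491e+01
 -3.22422416e+01 -2.96213840e+01]
```

```bash
python3 -m pendant '[[[0.002,0.001,0,0,0,0,-1],[0.004,0.0025,0.005,0,0,0,-1],[0.004,0.0025,0.012,0,0,0,-1],[0.004,0.0025,0.018,0,0,0,-1],[0.004,0.0025,0.018,0,0,0,-1]]]'
python3 -m pendant '[[[0,0,0,0,0,0,-1],[0,0,0,0,0,0,-1]]]'
python3 - <<'E'
from h import *
p,q=pose();im,P=snap('wrist','w10');print(p)
def cast(P,p,q,u,v,z):
    c,d=ray(P,u,v);c=q.inv().apply(c-p);d=q.inv().apply(d);return c+d*(z-c[2])/d[2]
# where the ring centre should appear if aligned with the tip axis (13-17 mm beyond tip)
for d in (.012,.016): print(proj(P,p+q.apply([-.0038,.0017,.296+d])))
g=cv2.cvtColor(im,cv2.COLOR_RGB2GRAY);x0,y0=303,222
print('\n'.join('%d: '%y+' '.join('%3d'%v for v in g[y,x0:x0+32]) for y in range(y0,y0+32)))
E
```

```text
time_s: 17.9
tcp_pos: [0.5558, -0.0133, 0.3991]
eef_rot: [-152.5, -0.0, -86.3]
contact_force: [-0.5, -0.4, 0.4]
gripper_width: 0.015
gripper_force: 30.0
time_s: 18.1
tcp_pos: [0.5557, -0.0132, 0.4006]
eef_rot: [-152.4, -0.0, -86.3]
contact_force: [-0.4, -0.6, -1.3]
gripper_width: 0.0153
gripper_force: 30.0
[ 0.555745   -0.01315026  0.40064446]
[319.14900891 241.996001  ]
[319.13831102 240.91285632]
222: 221 221 220 220 219 215 201 185 187 186 188 195 199 200 199 199 199 201 206 204 203 195 193 193 197 204 216 219 219 219 220 218
223: 220 219 220 220 220 211 180 142 144 143 149 164 177 177 176 178 177 180 184 181 174 158 148 150 158 184 214 217 217 217 217 217
224: 220 220 220 220 220 209 171 129 126 129 130 142 162 170 172 173 173 172 170 167 152 132 120 120 131 162 195 198 198 198 199 197
225: 220 220 219 220 219 208 169 131 125 125 119 128 144 163 167 169 169 168 165 153 137 129 116 118 131 152 181 185 183 182 182 183
226: 220 219 219 219 218 208 171 131 127 124 122 120 124 138 148 155 153 148 143 137 133 129 120 118 129 153 178 183 181 181 183 180
227: 219 219 220 219 219 209 170 
[... 2857 characters left out ...]
145 108 122 183 215 217 216 217 209
249: 211 191 187 191 184 150  95 102 132 141 126 121 118 113 107 102 100  99  98 104 128 148 142 118  86 120 176 199 199 201 201 192
250: 207 169 159 165 163 149 112  91 113 133 129 127 123 111 102 100  97 100  99 111 136 145 108  82  78  98 130 147 150 149 148 143
251: 204 172 156 157 153 151 136 103  91 108 119 124 115 106 101  99  98  99  99 109 125 110  79  94 121 121 104  97  96  97  95  96
252: 185 164 154 152 152 152 148 131  97  91 106 117 109 104 100 100 100 101 100  97  92  79  92 127 147 140 103  89  86  86  86  87
253: 150 147 150 152 150 151 152 148 131 109 112 110 104 101 101 100 100  98  99  93  87  96 121 148 154 142 105  89  87  87  87  89
```

The ring at (318.2,241.9) sits within a millimetre of the aligned prediction, (319.1,241.5). I insert step by step, watching the force.

```bash
python3 -m pendant '[[[0,0,0.005,0,0,0,-1],[0,0,0.01,0,0,0,-1],[0,0,0.015,0,0,0,-1],[0,0,0.018,0,0,0,-1],[0,0,0.02,0,0,0,-1]]]'
python3 -m pendant '[[[0,0,0.004,0,0,0,-1],[0,0,0.008,0,0,0,-1],[0,0,0.012,0,0,0,-1],[0,0,0.016,0,0,0,-1],[0,0,0.016,0,0,0,-1]]]'
```

```text
time_s: 18.65
tcp_pos: [0.565, -0.0126, 0.3822]
eef_rot: [-152.4, -0.0, -86.3]
contact_force: [-0.6, -0.2, -0.7]
gripper_width: 0.0153
gripper_force: 30.0
time_s: 19.15
tcp_pos: [0.5724, -0.0121, 0.3679]
eef_rot: [-152.5, -0.0, -86.3]
contact_force: [-0.2, -0.8, -0.8]
gripper_width: 0.0151
gripper_force: 30.0
```

```bash
python3 -m pendant '[[[0,0,0.006,0,0,0,-1],[0,0,0.014,0,0,0,-1],[0,0,0.022,0,0,0,-1],[0,0,0.028,0,0,0,-1],[0,0,0.03,0,0,0,-1]]]'
python3 -m pendant '[[[0,0,0.006,0,0,0,-1],[0,0,0.012,0,0,0,-1],[0,0,0.018,0,0,0,-1],[0,0,0.024,0,0,0,-1],[0,0,0.026,0,0,0,-1]]]'
python3 - <<'E'
from h import *
S,P=snap('scene','s11');p,q=pose()
print(p,'collar z-dist to mouth', (q.inv().apply(np.array([.6985,.002,.127])-p))-[-.0038,.0017,.196])
E
```

```text
time_s: 19.65
tcp_pos: [0.5863, -0.0113, 0.3409]
eef_rot: [-152.5, -0.0, -86.3]
contact_force: [0.3, -0.4, 0.4]
gripper_width: 0.0153
gripper_force: 30.0
time_s: 20.15
tcp_pos: [0.5983, -0.0105, 0.3181]
eef_rot: [-152.5, -0.0, -86.3]
contact_force: [-0.4, -0.3, -0.7]
gripper_width: 0.0155
gripper_force: 30.0
[ 0.5982869  -0.01046823  0.31812316] collar z-dist to mouth [-0.00220563 -0.0027318   0.0200765 ]
```

```bash
python3 -m pendant '[[[0,0,0.004,0,0,0,-1],[0,0,0.007,0,0,0,-1],[0,0,0.010,0,0,0,-1],[0,0,0.012,0,0,0,-1],[0,0,0.012,0,0,0,-1]]]'
python3 -m pendant '[[[0,0,0.001,0,0,0,-1],[0,0,0.002,0,0,0,-1],[0,0,0.003,0,0,0,-1],[0,0,0.003,0,0,0,-1]]]'
```

```text
time_s: 20.7
tcp_pos: [0.6037, -0.0101, 0.308]
eef_rot: [-152.4, -0.0, -86.3]
contact_force: [0.4, 0.4, -1.3]
gripper_width: 0.0158
gripper_force: 30.0
time_s: 21.1
tcp_pos: [0.6051, -0.0099, 0.3056]
eef_rot: [-152.4, -0.0, -86.3]
contact_force: [0.3, -0.2, -0.8]
gripper_width: 0.0155
gripper_force: 30.0
```

```bash
python3 -m pendant '[[[0,0,0.001,0,0,0,-1],[0,0,0.002,0,0,0,-1],[0,0,0.002,0,0,0,-1]]]'
```

```text
time_s: 21.4
tcp_pos: [0.606, -0.0099, 0.3038]
eef_rot: [-152.4, -0.0, -86.3]
contact_force: [0.6, 0.4, -0.5]
gripper_width: 0.0154
gripper_force: 30.0
```

```bash
python3 -m pendant '[[[0,0,0.001,0,0,0,-1],[0,0,0.002,0,0,0,-1],[0,0,0.002,0,0,0,-1]]]'
python3 -m pendant '[[[0,0,0.001,0,0,0,-1],[0,0,0.0015,0,0,0,-1],[0,0,0.0015,0,0,0,-1]]]'
```

```text
time_s: 21.7
tcp_pos: [0.607, -0.0098, 0.302]
eef_rot: [-152.4, -0.0, -86.3]
contact_force: [-0.9, 0.2, -1.4]
gripper_width: 0.0155
gripper_force: 30.0
time_s: 22.0
tcp_pos: [0.6073, -0.0098, 0.3015]
eef_rot: [-152.4, -0.0, -86.3]
contact_force: [-7.2, 1.3, 7.2]
gripper_width: 0.0152
gripper_force: 30.0
```

```bash
python3 -m pendant '[[[0,0,0.001,0,0,0,-1],[0,0,0.0015,0,0,0,-1],[0,0,0.0015,0,0,0,-1]]]'
python3 - <<'E'
from h import *
p,q=pose();print('axial travel since s11',q.inv().apply(p-[0.5982869,-0.01046823,0.31812316]))
S,P=snap('scene','s12')
for d in (0,.1,.156): print(d,proj(P,np.array([.6985,.002,.127])+AX*(d-.1)))
c=S[225:300,255:330]; g=cv2.cvtColor(c,cv2.COLOR_RGB2GRAY)[::2,::2]
print('\n'.join(' '.join('%3d'%v for v in y) for y in g[8:36,5:32]))
E
```

```text
time_s: 22.3
tcp_pos: [0.6075, -0.0099, 0.3013]
eef_rot: [-152.3, -0.0, -86.3]
contact_force: [-18.9, 1.9, 20.2]
gripper_width: 0.0154
gripper_force: 30.0
axial travel since s11 [ 5.94837863e-05 -3.24308802e-04  1.91682355e-02]
0 [272.23860217 323.48235729]
0.1 [285.97113972 280.74543097]
0.156 [293.97252013 255.84439546]
123 126 125 122 121 110  98 102 108 121 119  91  75  46  39  61  80  72  30  19  21  13  15  28  49  58  22
128 125 125 126 124 120 110 100  90 103 106  90  73  42  35  43  62  73  28  21  21  19  18  47  62  50  23
140 129 124 123 125 125 125 106  65  85 102  91  65  44  36  48  68  61  25  13  15  19  70  93  60  29  24
149 142 138 132 127 127 125 121  96 109 114  91  75  76  64  59  55  36  19  17  23  46 116 142 124 110 110
145 144 144 146 139 127 124 122 118 124 117  88  91  84  79  70  59  49  48  53  66 112 140 147 146 147 144
145 145 145 146 144 143 135 125 121 125 106  85  92  84  77  56  45  69  88  78 103 141 145 144 146 144 146
144 145 146 145 144 147 146 134 115 113  94  89  91  80  75  44  21  43  80  84 126 144 145 147 146 147 150
143 146 143 143 145 
[... 1547 characters left out ...]
  88  91  89  80  67  59  58  59  55  60  58  56  60
148 148 147 146 145 145 148 142  98  40  23   6  19  71  93  92  83  66  58  57  54  59  60  57  58  55  58
148 148 148 146 146 147 148 139 115  95  81  68  66  88  90  84  67  61  56  59  60  55  58  58  55  56  56
148 145 147 146 145 145 146 129 108 108 109 101  90  85  80  66  59  60  60  57  58  55  60  61  58  58  60
148 146 149 148 147 148 137 112 105 107 110  94  91  90  75  62  57  57  57  58  55  58  61  58  56  58  60
148 146 144 147 149 145 113  98 107 109 105  87  81  79  64  59  57  60  57  59  59  60  60  58  58  58  56
147 145 145 146 147 142 107  97 107 109  96  66  60  63  60  58  59  57  56  56  58  57  58  61  57  60  60
```

Firm axial contact came where the collar should meet the rim, and the scene pixels show the collar covering the mouth. I relax slightly, then open.

```bash
python3 -m pendant '[[[0,0,-0.001,0,0,0,-1],[0,0,-0.0015,0,0,0,-1],[0,0,-0.0015,0,0,0,-0.6],[0,0,-0.0015,0,0,0,-0.3],[0,0,-0.0015,0,0,0,-0.2]]]'
python3 -m pendant '[[[0,0,0,0,0,0,-0.2],[0,0,0,0,0,0,-0.2],[0,0,0,0,0,0,-0.2],[0,0,0,0,0,0,-0.2]]]'
python3 - <<'E'
from h import *
a=np.load('pics/s12.npz')['im'].astype(int);S,P=snap('scene','s13')
d=np.abs(S-a).max(2)[255:290,270:305];print((d>25).sum());print('\n'.join(' '.join('%3d'%v for v in y) for y in cv2.cvtColor(S,cv2.COLOR_RGB2GRAY)[252:292:2,264:312:2]))
E
```

```text
time_s: 22.85
tcp_pos: [0.6078, -0.0097, 0.3006]
eef_rot: [-152.4, -0.0, -86.3]
contact_force: [-0.4, 1.0, -0.8]
gripper_width: 0.0284
gripper_force: 0.0
time_s: 23.25
tcp_pos: [0.6077, -0.0098, 0.3008]
eef_rot: [-152.4, -0.0, -86.3]
contact_force: [-1.2, -0.0, 0.2]
gripper_width: 0.0348
gripper_force: 0.0
182
143 146 145 146 143 147 138 111 112 124 117  87  76  82 113  87  20   5  25  55  83  80 116 143
144 145 144 144 144 146 134 101 100 105 102  86  82  78  91  68  37  19   6  48  79  92 134 145
144 145 144 144 145 146 132 100  97  96  97  90  78  72  75  79  70  40  15  66  81 116 144 144
145 142 145 148 147 143 130  98  97  97  93  84  82  74  83  83  72  41  28  73  89 131 148 148
144 146 146 145 144 146 120  95  96  97  95  84  75  71  87  82  66  22  51  79 106 141 148 149
144 146 146 144 146 140 109  98  98  98  95  79  68  75  87  81  51  26  73  90 126 147 148 146
144 146 144 144 144 134 104  98  96  97  94  71  62  85  83  72  33  33  80  96 136 145 145 144
146 146 146 145 144 129 101  97  95  97  91  69  68  85  83  62  19  49  77 113 142 145 146 145
148 147 149 144 141 
[... 431 characters left out ...]
 110  93  90  90  89  79  65
144 145 146 148 147 145 144 149 144  94  73  83  79  87 132 130 108  91  89  91  90  75  62  59
147 145 146 149 147 146 145 146 136  84  71  73  74  74 104 100  90  90  88  90  75  61  57  57
148 144 145 147 147 146 145 145 126  49  40  58  61  59  84  92  89  90  86  72  59  57  58  58
149 149 148 144 145 145 145 146 124  46  13  13  20  38  84  89  90  86  67  53  56  58  58  57
149 150 147 146 145 144 148 146 127  91  58  42  29  62  90  91  85  65  57  59  60  60  60  59
149 149 150 146 147 147 147 143 126 107 104  97  85  86  91  89  72  61  57  59  54  55  57  58
148 148 147 145 146 147 149 135 109 108 107 104  89  92  91  86  63  59  60  60  58  59  58  56
```

```bash
python3 -m pendant '[[[0,0,-0.01,0,0,0,-0.2],[0,0,-0.03,0,0,0,-0.2],[0,0,-0.055,0,0,0,-0.2],[0,0,-0.08,0,0,0,-0.2],[0,0,-0.11,0,0,0,-0.2]]]'
python3 -m pendant '[[[0,0,-0.04,0,0,0,-0.2],[0,0,-0.06,0,0,0,-0.2],[0,0,-0.06,0,0,0,-0.2],[0,0,-0.06,0,0,0,-0.2]]]'
python3 - <<'E'
from h import *
S,P=snap('scene','s14');snap('wrist','w14');snap('top','t14')
m=np.array([.6985,.002,.127])
print('pred end top',proj(P,m+AX*.056),'collar',proj(P,m+AX*.004),'ring',proj(P,m))
g=cv2.cvtColor(S,cv2.COLOR_RGB2GRAY)
print('\n'.join('%d '%y+' '.join('%3d'%v for v in g[y,274:304]) for y in range(248,292)))
h=cv2.cvtColor(S,cv2.COLOR_RGB2HSV);w=cv2.inRange(h,(5,70,40),(25,255,255));w[:, :270]=0;w[:,310:]=0;w[:235]=0;w[292:]=0
y,x=np.nonzero(w);print('wood',len(y),x.mean(),y.mean(),y.min(),y.max())
print(r.get_state()['contact_force'])
E
```

```text
time_s: 23.8
tcp_pos: [0.5563, -0.013, 0.3986]
eef_rot: [-152.5, 0.0, -86.3]
contact_force: [1.4, 0.1, 0.2]
gripper_width: 0.0349
gripper_force: 0.0
time_s: 24.2
tcp_pos: [0.5288, -0.0149, 0.4518]
eef_rot: [-152.3, 0.0, -86.3]
contact_force: [0.3, 0.3, -1.1]
gripper_width: 0.0353
gripper_force: 0.0
pred end top [293.97252013 255.84439546] collar [286.53506115 278.99045534] ring [285.97113972 280.74543097]
248 141 140 139 138 136 140 138 141 139 138 137 135 135 137 137 140 138 138 139 138 140 140 141 140 139 140 138 140 139 138
249 142 140 138 139 138 139 140 141 138 138 138 136 139 137 137 139 139 137 138 140 139 142 142 139 140 137 137 140 139 139
250 139 139 138 138 139 140 139 138 139 139 139 138 136 137 138 136 139 139 141 137 138 140 141 140 138 140 137 138 140 138
251 139 141 139 139 136 140 139 138 139 137 139 140 135 139 139 140 140 138 137 140 137 139 137 137 138 137 137 137 137 138
252 140 140 140 139 139 137 135 137 138 138 140 140 140 137 141 140 140 138 138 136 137 139 139 139 139 137 137 138 140 140
253 140 139 140 140 136 138 137 136 134 138 138 138 139 140 140 138 138
[... 4154 characters left out ...]
40 142 143 138 132 124 108  96  89  82  74  64  65  61  63  73  84  83  84  83  86  86  84  85  85  85  78  71  64
288 140 141 141 140 136 129 117 106 103 100  97  94  94  89  81  79  80  85  86  88  85  85  86  85  85  81  78  71  64  56
289 138 138 141 139 132 121 112 101 100 101 100  97  99  94  85  83  85  83  87  84  84  87  86  84  77  74  65  57  55  55
290 139 141 140 139 129 115 105  99 102 100 100 102  99  92  86  84  86  81  88  83  84  84  81  78  70  62  56  55  56  52
291 138 141 139 130 119 106  97 100 103 100 100 101  96  89  80  83  85  86  88  87  84  82  74  68  63  56  52  55  53  54
wood 161 290.2919254658385 266.944099378882 255 279
[ 0.59173144  0.69413663 -0.47047948]
```

```bash
python3 -c "
from plant import r
print(r.get_state()['time_s']);print(r.close_job())"
```

```text
24.35
the job is handed in; nothing more can be done
None
```

The job is handed in at 24.35 s: the can stands upright about in the middle of the cork mat, and the rod is in the slanted tube with its collar on the rim. The last camera images agree, and the gripper was clear of everything.

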